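Unlock and slide open the key compartment by the door

TASK

Open the key compartment in the middle tier of the beech rack: with the fingertips press the orange spring catch down through the hole in the blue cover and, keeping it down, push the cover past it towards the open end of the trough, all the way until the catch pops back up behind the cover and locks it open. Nothing needs grasping: leave the kettlebell, carabiner, dish and whistle where they are, and finish with the hand clear of everything.

Things in the scene. Friction and masses are not known exactly. Their poses are not given: they have to be found in the camera images.
- rack: fixed stepped beech rack, 355 mm deep (x -175 to 180), 360 mm long (y), origin at the underside, z up. Tiers: bottom x -175 to -65 mm, top 40 mm up; middle x -65 to 65, 85 mm up; top x 65 to 180, 105 mm up. The middle tier holds a trough, x -47 to 47, y -127 to 126 mm, floor 40 mm up, in which the blue cover slides along the rack's y. The key lies under the cover at y -100 mm.
- cover (a joint): how far the blue cover has slid along the rack's +y, m: about 0 (-0.002 to 0.002) closed; end stop at 0.114. While the catch is up it is locked; past 0.108 the catch pops up behind its trailing (-y) edge. About 1 N of friction; it stays where it is left.
- finger_hole (a point): centre of the hole in the blue cover, at the cover's top face (82 mm above the rack's origin); axes as the rack's; moves with the cover. Hole 44 mm (x) by 56 mm (y, slide direction); cover 6 mm thick, reaching 83 mm to -y and 48 mm to +y of here. Under it the trough is free to 42 mm below the cover's top, but 24 mm over the black catch housing (40 by 62 mm).
- catch_top (a point): centre of the flat top of the orange spring catch, a block 30 mm (x) by 50 mm (y) standing in the hole; axes as the rack's. When up, its top is 3 mm above the cover's top. Its place in the rack is fixed: x 0, y -40 mm.
- catch (a joint): how far the orange catch is pressed down, m: 0 up, 0.016 bottomed. It must be down over 0.009 for the cover to pass above it (0.011 to 0.014 is good). Spring 2 N at 0, 5 N at 0.012; it returns by itself. Once the cover's trailing part lies over it (cover past about 0.006) the cover keeps it down.
- kettlebell: small green kettlebell, 78 mm across, 110 mm high, 1.2 kg, loose on the bottom tier; origin at the centre of its underside. Not to be moved.
- carabiner: steel carabiner lying on the bottom tier, 84 mm (its y) by 43 mm, 8 mm thick, loose; origin in its middle on the underside. Not to be moved.
- dish: white ceramic key dish, 102 mm across, 24 mm high, loose on the top tier; origin at the centre of its underside. Not to be moved.
- whistle: white plastic whistle lying on its side in the dish, about 43 mm long, 18 mm high; origin near its middle on the underside. Not to be moved.

How it is judged:
By the outcome, as a careful person would: the job done as asked, in the order asked, and still so for the second after the job is handed in, with the robot touching nothing.
It also fails if it takes over 38 s, if anything falls off the work surface, if the arm or the gripper's body presses on something with over 40 N, if the wrist force passes 120 N, or if a joint passes its speed limit or range.

ROBOT

A 7-joint arm with a two-finger parallel gripper is mounted at the origin on the work surface. World frame = base frame: x ahead of the robot, y to its left, z up, the work surface at z = 0. Lengths are in m, angles in rad, forces in N, time in s.
With the tool pointing down it reaches from about 0.4 to 0.85 m from the base axis. Payload 10.4 kg.
Tool frame: the origin (TCP) lies at the very end of the fingers, on their centre line; the grasp point (between the pads) lies r.hold_point_z behind it (r.hold_point_z is the distance from the TCP to the grasp point, in m); z points along the fingers, y is the direction in which the jaws open and shut (so a half turn about z gives the same grasp; the last joint's range is limited). The gripper opens to 87 mm and grips with 3 to 60 N. Pads are 19 mm wide; open, the fingers measure 117 mm over their backs; the gripper's body (75 mm by 190 mm) begins 51 mm behind the grasp point.
Start: joints at [-1.196, 0.332, -0.065, 1.46, 0.022, 1.35, -0.088], TCP at [0.242, 0.576, 0.187] pointing down, gripper open.
Joint ranges: [-2.6, 2.6], [-0.5, 2.12], [-1.47, 1.34], [0.16, 2.42], [-1.27, 4.41], [0.06, 2.06], [-2.6, 2.6]. Speed limits (rad/s): [2.22, 2.22, 2.79, 2.79, 3.14, 3.14, 3.14].

INTERFACE

Orientations are given as a unit quaternion [x, y, z, w].
In Python, from bench import r gives the robot as it stands.
- The arm moves only by the tool send_rows, never from a script. Its argument "commands" is a list of rows, each a list of 7 numbers: the shift along the world's x, y, z normalised to -1 to 1, where 1 is 0.03 m, then the turn, a rotation vector about the world's x, y, z normalised to -1 to 1, where 1 is 5 degrees, then the gripper command: -1 is fully open, 1 is shut, values between are in proportion. In form: [[tx, ty, tz, ax, ay, az, jaw], ...]. A call has 1 to 10 rows; each row shifts and turns the pose as measured when the row begins; what a row does not reach is not made up. A row lasts 1/12 s, in which the tool goes at most 41.7 mm and 7.16 degrees, less where a joint would pass 70% of its speed; a pose out of reach is approached as far as the arm can. A call with a number of a shift or a turn outside -1 to 1 is refused whole. A call with a gripper value outside its range is refused whole. The fingers move at their own pace and stop on an object; "grip_force" is the grip in N (left out, the last holds). Time passes only in rows, so rows that do not move let the fingers close. It gives the time, the measured TCP pose, the force and the opening at its end, in the units of the state.
- r.read_state(): the state, without advancing time (a new reading comes with each control period).
- r.camera(name): name is "scene" or "top"; returns the picture (384x512x3 uint8, blue, green, red); there is no depth.
- r.calibration(name): a dict with "K" (3x3 intrinsics, pixels), "R" (3x3) and "t" (3): a world point X has camera coordinates R X + t. Camera axes: x right, y down, z forward; pixel columns grow to the right and rows downward; lengths in m; the calibration is good to about 2 mm. A picture is of the moment at which its call begins. calibration takes no time and is no camera call.
- r.close_job(): hands the job in, once; it reports no verdict.
The state is a dict: "time": time; "joint_positions": joint angles; "joint_vel": joint speeds; "joint_torque": joint torques, N m; "ee_pos": TCP position; "eef_rot": TCP orientation; "ft_force": force on the tool from outside, world axes, zero at the start; "torque": the same for the moment, N m; "width": finger opening in m.
Only numpy, scipy, OpenCV 4.12 (cv2) and the standard library are available. Lean on these libraries where they do the work, as an engineer would, in place of code of your own. Each camera call takes 0.05 s, during which the arm holds its last target.

## Working session

There is one attempt and no reset: what is moved stays moved. The work goes in short steps, Python scripts to look and compute and a tool call to move; the robot and the scene stay as the last step left them, time stands still between calls to the robot, and variables do not carry over. Pictures are saved under pics/ and viewed, and the job is handed in when it is done.

Besides the shell and the picture viewer there is one more tool, called by a JSON object that holds its "op" and its "data". send_rows: Moves the arm, as the interface text tells. Scaled input: -1 to 1 covers 0.03 m each way for a shift and 5 degrees each way for a turn. Its arguments: {"type":"object","properties":{"commands":{"type":"array"},"grip_force":{"type":"number"}},"required":["commands"]}

```bash
mkdir -p pics
python3 - <<'E'
from bench import r
import cv2,numpy as np
for n in("scene","top"):
    cv2.imwrite(f"pics/{n}0.png",r.camera(n)); c=r.calibration(n); print(n,np.round(c["K"],1).tolist(),np.round(c["R"],4).tolist(),np.round(c["t"],4).tolist())
s=r.read_state();print({k:np.round(v,3).tolist() for k,v in s.items()},r.hold_point_z)
E
```

```text
scene [[396.3, 0.0, 247.7], [0.0, 396.3, 187.6], [0.0, 0.0, 1.0]] [[-0.1527, 0.9881, -0.0165], [0.5593, 0.0726, -0.8258], [-0.8148, -0.1354, -0.5637]] [0.0912, -0.2306, 1.1657]
top [[472.5, 0.0, 254.8], [0.0, 472.5, 194.2], [0.0, 0.0, 1.0]] [[-0.0947, -0.9955, 0.0047], [-0.9715, 0.0914, -0.2185], [0.2171, -0.0253, -0.9758]] [0.0354, 0.5332, 0.7815]
{'time': 0.1, 'joint_positions': [-1.196, 0.333, -0.065, 1.461, 0.022, 1.35, -0.089], 'joint_vel': [0.001, -0.002, -0.0, -0.003, 0.0, 0.0, 0.002], 'joint_torque': [0.0, -62.454, 0.024, -39.072, -0.061, 0.036, 0.0], 'ee_pos': [0.242, 0.576, 0.186], 'eef_rot': [0.198, 0.98, -0.001, -0.0], 'ft_force': [1.037, -0.079, -0.575], 'torque': [-0.052, 0.014, 0.037], 'width': 0.087} 0.0187
```

View pics/scene0.png

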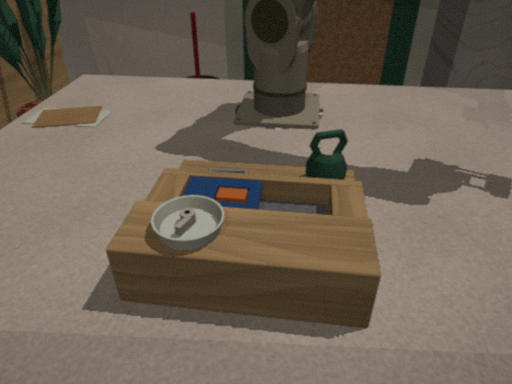

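View pics/top0.png

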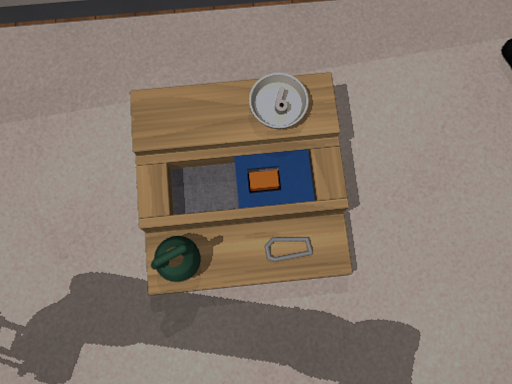

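Run:
```python
import cv2
i=cv2.imread("pics/top0.png")[65:305,120:360]
cv2.imwrite("pics/top0z.png",cv2.resize(i,(600,600),interpolation=cv2.INTER_CUBIC))
```

```text
(no output)
```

View pics/top0z.png

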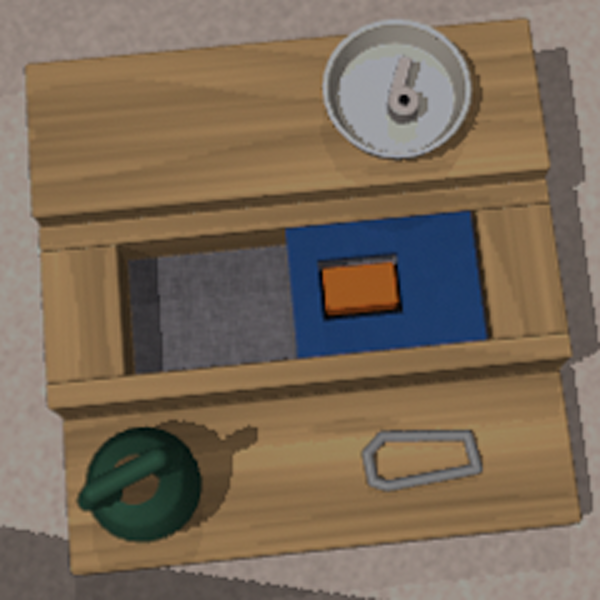

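```bash
cat > h.py <<'E'
import numpy as np,cv2
from bench import r
def proj(n,X):
    c=r.calibration(n);Y=np.asarray(X)@np.array(c["R"]).T+np.array(c["t"]);p=Y@np.array(c["K"]).T;return p[:,:2]/p[:,2:]
def ray(n,uv,z):
    c=r.calibration(n);K,R,t=map(np.array,(c["K"],c["R"],c["t"]));d=R.T@np.linalg.inv(K)@[uv[0],uv[1],1];o=-R.T@t;return o+d*(z-o[2])/d[2]
def rw(p,P):
    x,y,a,z0=p;P=np.asarray(P,float)/1000;c,s=np.cos(a),np.sin(a);return np.c_[x+c*P[:,0]-s*P[:,1],y+s*P[:,0]+c*P[:,1],z0+P[:,2]]
E
python3 - <<'E'
from h import *
from scipy.optimize import least_squares
P=[(180,180,105),(180,-180,105),(65,-180,105),(65,180,105),(-65,180,85),(-65,-180,85),(47,8,82),(-47,8,82),(47,-123,82),(-47,-123,82),(-175,180,40),(-175,-180,40)]
Z=np.array([(26,65),(528,19),(548,182),(38,216),(50,408),(570,355),(287,229),(297,358),(472,211),(487,340),(73,574),(580,521)])/2.5+[120,65]
for free in(0,1):
    f=lambda p:(proj("top",rw([p[0],p[1],p[2],p[3]*free],P))-Z).ravel()
    s=least_squares(f,[.55,0,0,0],loss="soft_l1");print(np.round(s.x,4),np.round(s.fun.reshape(-1,2),1).tolist())
    if not free:p=s.x*[1,1,1,0]
np.save("rack.npy",p)
print("catch",rw(p,[(0,-40,85)]), "catch px top", proj("top",rw(p,[(0,-40,85)])))
for n in("top","scene"):
    im=cv2.imread(f"pics/{n}0.png");h=cv2.cvtColor(im,cv2.COLOR_BGR2HSV)
    m=cv2.inRange(h,(5,180,150),(20,255,255));M=cv2.moments(m,True);uv=(M['m10']/M['m00'],M['m01']/M['m00']);print(n,uv,M['m00'],ray(n,uv,.085))
    Q=[(x,y,85) for x in(-15,15) for y in(-65,-15)]+[(180,180,105),(180,-180,105),(47,8,82),(0,126,85)]
    b=cv2.resize(im,None,fx=1.5,fy=1.5)
    for q in proj(n,rw(p,Q)):cv2.circle(b,tuple(int(round(1.5*v)) for v in q),2,(0,255,255),-1)
    cv2.imwrite(f"pics/{n}chk.png",b)
s=r.read_state()
from scipy.spatial.transform import Rotation as R
print(R.from_quat(s["eef_rot"]).as_matrix().round(3),p)
for n,b in(("kettle",0),):pass
E
```

```text
[0.5535 0.0067 0.0051 0.    ] [[-0.5, -1.3], [0.9, -1.2], [1.9, -5.6], [-2.5, 0.3], [-1.0, 0.3], [1.5, 0.8], [-0.5, -0.3], [0.5, 0.3], [-0.6, -0.1], [0.2, 0.2], [-1.2, 0.3], [1.4, 0.6]]
[ 0.5554  0.0067  0.0051 -0.0087] [[0.7, -0.2], [0.0, 0.1], [0.9, -4.9], [-1.2, 0.8], [0.2, -0.1], [0.4, 0.7], [-0.3, 0.1], [0.6, 0.2], [-1.3, 0.4], [-0.6, 0.1], [-0.1, -0.8], [0.2, -0.3]]
catch [[ 0.55371816 -0.03329154  0.085     ]] catch px top [[264.28794078 179.02373755]]
top (263.65291262135923, 178.7621359223301) 412.0 [ 0.55428725 -0.03224105  0.085     ]
scene (231.60377358490567, 192.9245283018868) 212.0 [ 0.55810681 -0.03210081  0.085     ]
[[-0.922  0.387 -0.   ]
 [ 0.387  0.922 -0.001]
 [-0.    -0.001 -1.   ]] [0.5535158  0.00670794 0.00505901 0.        ]
```

View pics/scenechk.png

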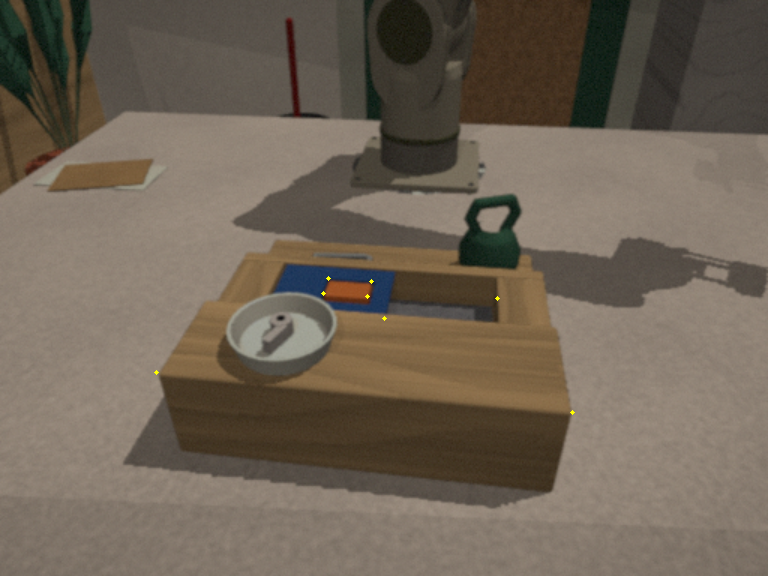

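Run:
```python
import cv2
i=cv2.imread("pics/scene0.png")[155:325,100:390]
cv2.imwrite("pics/scz.png",cv2.resize(i,None,fx=2.75,fy=2.75,interpolation=cv2.INTER_CUBIC))
```

```text
(no output)
```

View pics/scz.png

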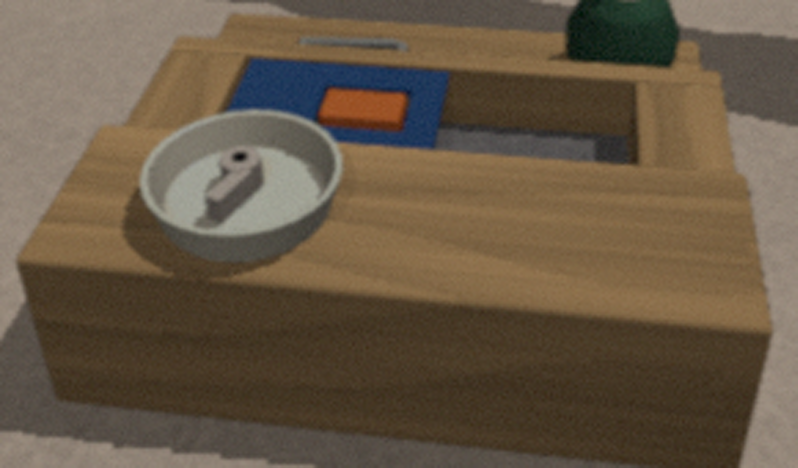

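View pics/topchk.png

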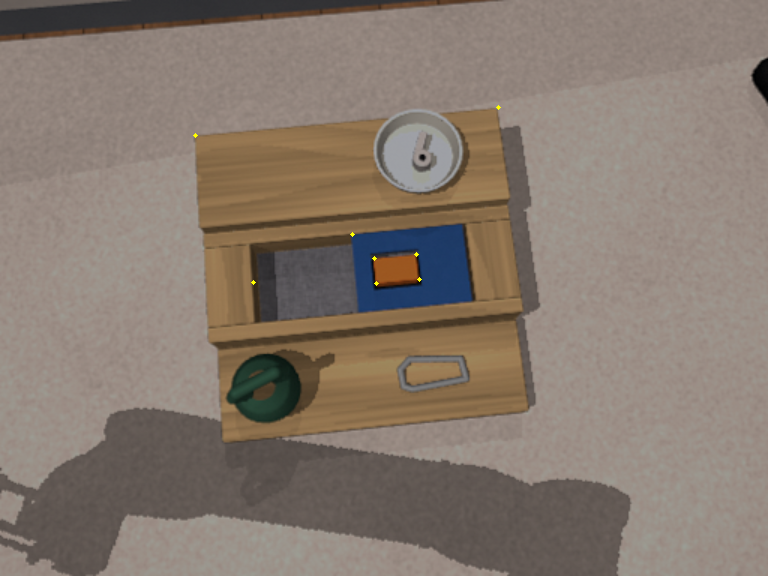

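Run:
```python
from h import *
from scipy.optimize import least_squares
P=[(180,180,105),(180,-180,105),(65,180,105),(-65,180,85),(-65,-180,85),(47,8,82),(-47,8,82),(47,-123,82),(-47,-123,82),(-175,180,40),(-175,-180,40)]
Z=np.array([(26,65),(528,19),(38,216),(50,408),(570,355),(287,229),(297,358),(472,211),(487,340),(73,574),(580,521)])/2.5+[120,65]
P2=[(180,180,105),(180,-180,105),(65,180,105),(65,-180,105),(-65,180,85),(-65,-180,85),(-47,8,82),(-47,-123,82),(180,-180,0),(-175,180,40),(-175,-180,40)]
Z2=np.array([(770,333),(21,262),(744,178),(103,126),(720,74),(178,38),(450,72),(247,58),(60,399),(692,40),(228,14)])/2.75+[100,155]
for free in(0,1):
  for w in((1,1),(0,1)):
    f=lambda p:np.r_[w[0]*(proj("top",rw([p[0],p[1],p[2],p[3]*free],P))-Z).ravel(),w[1]*(proj("scene",rw([p[0],p[1],p[2],p[3]*free],P2))-Z2).ravel()]
    s=least_squares(f,[.55,0,0,0],loss="soft_l1");print(free,w,np.round(s.x,4),s.cost);print(np.round(s.fun.reshape(-1,2)[11:],1).tolist())
    if free and w[0]: np.save("rack.npy",s.x);print(rw(s.x,[(0,-40,85),(0,74,85)]))
```

```text
0 (1, 1) [0.5544 0.0069 0.0061 0.    ] 27.703117551919977
[[1.5, -1.3], [-3.9, -1.8], [0.8, -3.3], [-1.4, -2.3], [-0.3, -2.4], [-0.6, -2.1], [-0.8, -1.2], [1.4, -0.9], [-2.5, 0.5], [2.0, -0.8], [0.2, -1.9]]
0 (0, 1) [0.557  0.0078 0.0077 0.    ] 16.96779941505155
[[2.7, 0.2], [-4.1, -0.2], [1.6, -2.2], [-1.5, -1.2], [0.3, -1.6], [-0.8, -1.3], [-0.6, -0.4], [1.5, -0.1], [-2.6, 2.2], [2.3, -0.2], [0.1, -1.2]]
1 (1, 1) [ 0.554   0.0068  0.0062 -0.0041] 14.199577535663247
[[0.8, 0.8], [-3.2, 0.3], [0.2, -1.2], [-0.9, -0.4], [-0.7, -0.6], [-0.4, -0.3], [-0.9, 0.6], [1.6, 0.9], [-1.9, 2.2], [1.6, 0.8], [0.4, -0.3]]
[[ 0.5542606  -0.03323499  0.0808712 ]
 [ 0.55355046  0.0807628   0.0808712 ]]
1 (0, 1) [ 0.5497  0.0067  0.009  -0.007 ] 6.817640137265005
[[0.3, -0.4], [-1.2, -0.1], [-0.3, -1.7], [0.3, -0.3], [-1.3, -0.7], [0.4, -0.1], [-0.7, 0.6], [2.3, 1.0], [-0.2, 1.5], [1.0, 0.7], [0.8, -0.1]]
```

{"op": "send_rows", "data": {"commands": [[0.45,-0.9,0.1,0,0,0.23,1],[0.45,-0.9,0.1,0,0,0.23,1],[0.45,-0.9,0.1,0,0,0.23,1],[0.45,-0.9,0,0,0,0.23,1],[0.45,-0.9,0,0,0,0.23,1],[0.45,-0.9,0,0,0,0.23,1],[0.45,-0.9,0,0,0,0.23,1],[0.45,-0.9,0,0,0,0.23,1],[0.45,-0.9,0,0,0,0.23,1],[0.45,-0.9,0,0,0,0.23,1]], "grip_force": 20}}

```text
time: 0.93
ee_pos: [0.3732, 0.2967, 0.19]
eef_rot: [0.088, 0.996, -0.004, -0.003]
ft_force: [0.1, 0.4, -0.0]
width: 0.0282
```

{"op": "send_rows", "data": {"commands": [[0.5,-0.9,0,0,0,0.21,1],[0.5,-0.9,0,0,0,0.21,1],[0.5,-0.9,0,0,0,0.21,1],[0.5,-0.9,0,0,0,0.21,1],[0.5,-0.9,0,0,0,0.21,1],[0.5,-0.9,0,0,0,0.21,1],[0.5,-0.9,0,0,0,0.21,1],[0.5,-0.9,0,0,0,0.21,1],[0.5,-0.9,0,0,0,0.21,1],[0.5,-0.9,0,0,0,0.21,1]]}}

```text
time: 1.77
ee_pos: [0.5258, 0.0107, 0.1885]
eef_rot: [-0.009, 1.0, -0.004, -0.004]
ft_force: [1.1, 0.8, -0.2]
width: 0.0005
```

Run:
```python
from bench import r
import numpy as np
from scipy.spatial.transform import Rotation as R
s=r.read_state();print(np.round(s["ee_pos"],4),s["width"]);M=R.from_quat(s["eef_rot"]).as_matrix();print(M.round(4))
y=np.array([-.0061,1,0]);y/=np.linalg.norm(y);z=np.array([0,0,-1.]);T=np.c_[np.cross(y,z),y,z]
print("turn units",np.rad2deg((R.from_matrix(T)*R.from_matrix(M).inv()).as_rotvec())/5, "shift mm",(np.array([.5545,-.027,.1])-s["ee_pos"])*1000)
```

```text
[0.5258 0.0107 0.1885] 0.0005200227327061915
[[-0.9998 -0.0177 -0.0077]
 [-0.0177  0.9998 -0.0086]
 [ 0.0079 -0.0084 -0.9999]]
turn units [ 0.09750559 -0.08914487 -0.13283114] shift mm [ 28.65696236 -37.73744325 -88.53117074]
```

{"op": "send_rows", "data": {"commands": [[0.4,-0.5,-0.3,0.05,-0.04,-0.07,1],[0.4,-0.5,-0.7,0.05,-0.04,-0.06,1],[0.1,-0.2,-0.8,0,0,0,1],[0,0,-0.6,0,0,0,1],[0,0,-0.1,0,0,0,1],[0,0,0,0,0,0,1]]}}

```text
time: 2.27
ee_pos: [0.5553, -0.0372, 0.1105]
eef_rot: [0.002, 1.0, -0.002, 0.0]
ft_force: [0.3, -0.7, 0.4]
width: 0.0003
```

```bash
cat > st.py <<'E'
from bench import r
import numpy as np,sys
from scipy.spatial.transform import Rotation as R
s=r.read_state();M=R.from_quat(s["eef_rot"]).as_matrix()
y=np.array([-.0061,1,0]);y/=np.linalg.norm(y);z=np.array([0,0,-1.]);T=np.c_[np.cross(y,z),y,z]
print(s["time"],np.round(s["ee_pos"],4),np.round(s["ft_force"],2),"turn units",(np.rad2deg((R.from_matrix(T)*R.from_matrix(M).inv()).as_rotvec())/5).round(3), "shift mm",((np.array([.5545,-.027,.1])-s["ee_pos"])*1000).round(1))
if len(sys.argv)>1:
    import cv2
    a=r.camera("top")[65:305,120:360];b=r.camera("scene")[130:300,100:340]
    cv2.imwrite(f"pics/{sys.argv[1]}.png",np.hstack([cv2.resize(a,(400,400),interpolation=2),cv2.resize(b,(400,283),interpolation=2)[:400] if 0 else cv2.copyMakeBorder(cv2.resize(b,(400,283),interpolation=2),0,117,0,0,cv2.BORDER_CONSTANT)]))
E
python3 st.py a1
```

```text
2.2667 [ 0.5553 -0.0372  0.1105] [ 0.27 -0.67  0.37] turn units [0.041 0.006 0.118] shift mm [ -0.8  10.2 -10.5]
```

View pics/a1.png

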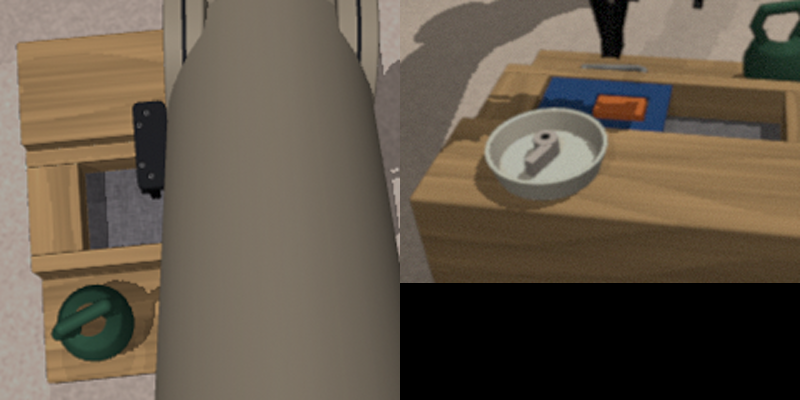

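{"op": "send_rows", "data": {"commands": [[0,0.3,-0.2,0.04,0,0.11,1],[0,0,-0.3,0,0,0,1],[0,0,-0.1,0,0,0,1],[0,0,0,0,0,0,1]]}}

```text
time: 2.7
ee_pos: [0.5579, -0.0241, 0.0956]
eef_rot: [-0.005, 1.0, 0.001, 0.004]
ft_force: [-0.3, 0.3, -0.1]
width: 0.0007
```

```bash
python3 st.py a2
```

```text
2.7 [ 0.5579 -0.0241  0.0956] [-0.32  0.29 -0.1 ] turn units [-0.034  0.088 -0.054] shift mm [-3.4 -2.9  4.4]
```

View pics/a2.png

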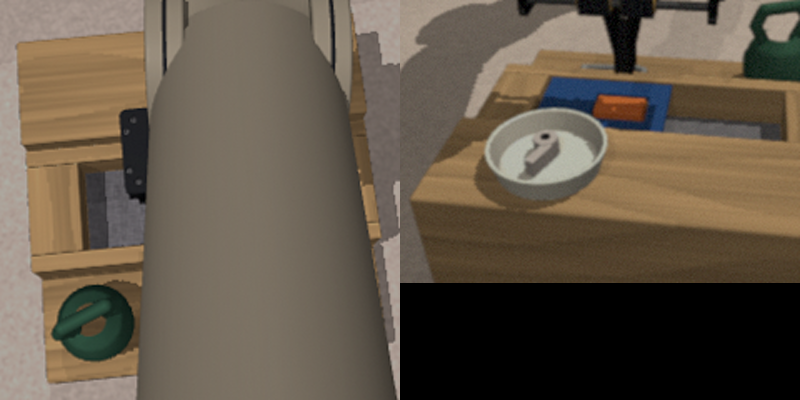

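Run:
```python
from h import *
e=np.array(r.read_state()["ee_pos"])
def pic(p): return [400+(p[0]-100)*400/240,(p[1]-130)*283/170]
for X in(e,e+[0,.01,0],e-[0,.01,0],[.5543,-.0332,.081],[.5543,-.0332,.085]): print(np.round(pic(proj("scene",[X])[0]),1))
```

```text
[626.3  96.2]
[636.2  96.9]
[616.5  95.5]
[619.1 105.8]
[619.  102.5]
```

Run:
```python
from h import *
i=r.camera("scene"); e=np.array(r.read_state()["ee_pos"]);print(e,proj("scene",[e]))
cv2.imwrite("pics/a3.png",cv2.resize(i[90:240,160:340],None,fx=4,fy=4,interpolation=2))
```

```text
[ 0.55808357 -0.02484244  0.09621922] [[235.62192258 187.73083095]]
```

View pics/a3.png

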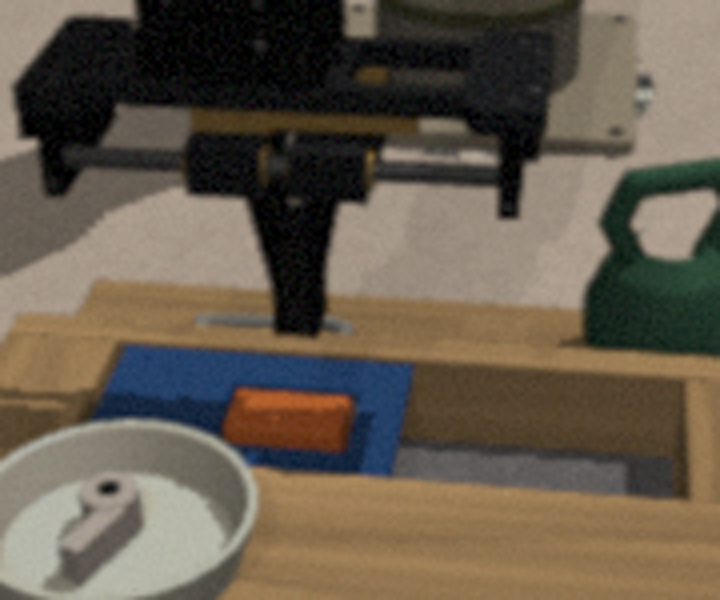

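Run:
```python
from h import *
i=r.camera("top")
cv2.imwrite("pics/a4.png",cv2.resize(i[100:250,150:330],None,fx=4,fy=4,interpolation=2))
for z in(.14,.165,.2,.25): print(z,ray("top",(195.5,130.5),z).round(3),ray("top",(199,182),z).round(3))
# scene: carriage bottoms, tip
for x in (.5,.53,.558): 
  c=r.calibration("scene");K,R_,t=map(np.array,(c["K"],c["R"],c["t"]));d=R_.T@np.linalg.inv(K)@[235,172.5,1];o=-R_.T@t;print("tip if x=",x,(o+d*(x-o[0])/d[0]).round(4))
```

```text
0.14 [0.633 0.074 0.14 ] [0.545 0.075 0.14 ]
0.165 [0.623 0.072 0.165] [0.538 0.072 0.165]
0.2 [0.61  0.069 0.2  ] [0.529 0.069 0.2  ]
0.25 [0.591 0.064 0.25 ] [0.516 0.064 0.25 ]
tip if x= 0.5 [ 0.5    -0.0367  0.089 ]
tip if x= 0.53 [ 0.53   -0.0306  0.1082]
tip if x= 0.558 [ 0.558  -0.0249  0.1261]
```

View pics/a4.png

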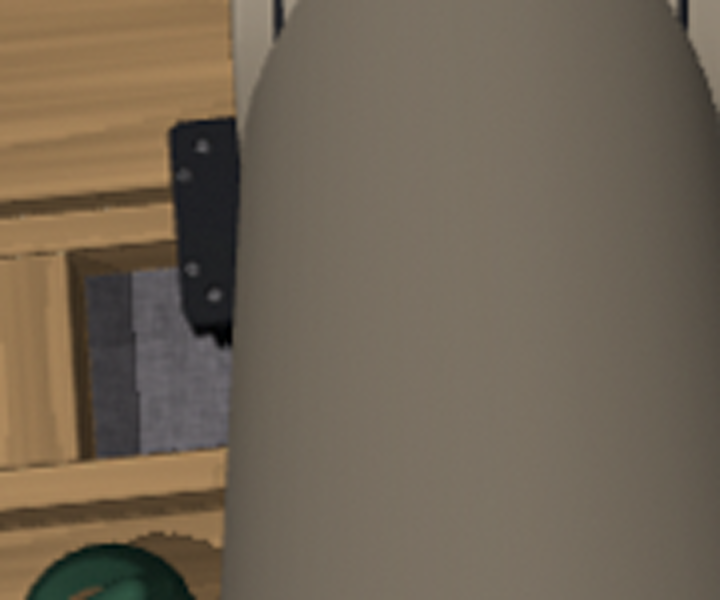

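{"op": "send_rows", "data": {"commands": [[-0.1,0,-0.15,-0.03,0.05,-0.05,1],[0,0,-0.05,0,0,0,1],[0,0,0,0,0,0,1]]}}

```text
time: 3.15
ee_pos: [0.5552, -0.0254, 0.0903]
eef_rot: [-0.002, 1.0, -0.0, 0.002]
ft_force: [-0.7, -0.2, -0.3]
width: -0.0001
```

{"op": "send_rows", "data": {"commands": [[0,0,-0.15,0,0,0,1],[0,0,0,0,0,0,1]]}}

```text
time: 3.32
ee_pos: [0.5551, -0.0255, 0.0854]
eef_rot: [-0.002, 1.0, -0.0, 0.002]
ft_force: [-0.7, 0.3, 0.1]
width: 0.0005
```

```bash
python3 st.py;  python3 - <<'E'
from h import *
i=r.camera("scene"); e=np.array(r.read_state()["ee_pos"]);print(e,proj("scene",[e]))
cv2.imwrite("pics/a5.png",cv2.resize(i[90:240,160:340],None,fx=4,fy=4,interpolation=2))
E
```

```text
3.3167 [ 0.5551 -0.0255  0.0854] [-0.7   0.3   0.08] turn units [0.003 0.051 0.025] shift mm [-0.6 -1.5 14.6]
[ 0.55539551 -0.02553241  0.08583541] [[235.71012215 191.89235924]]
```

View pics/a5.png

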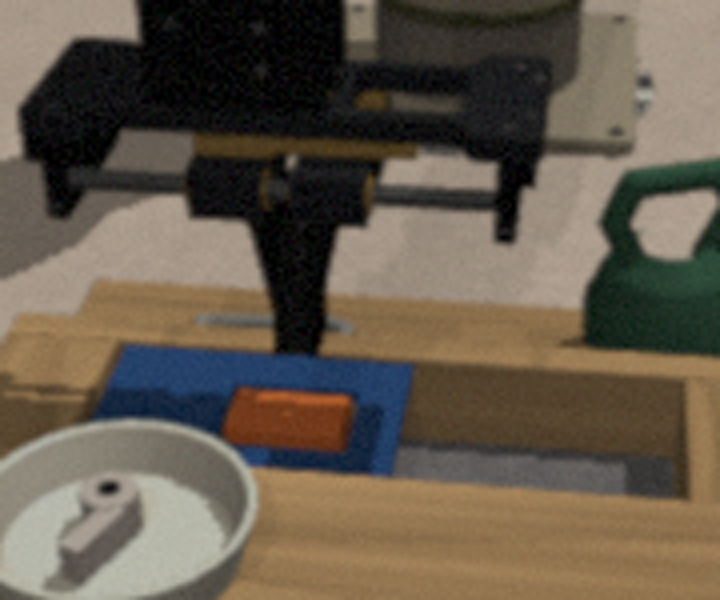

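{"op": "send_rows", "data": {"commands": [[0,0,-0.15,0,0.05,0,1],[0,0,0,0,0,0,1]]}}

```text
time: 3.53
ee_pos: [0.5555, -0.0255, 0.0811]
eef_rot: [-0.002, 1.0, -0.0, 0.0]
ft_force: [0.2, -0.4, -0.5]
width: 0.0008
```

{"op": "send_rows", "data": {"commands": [[0,0,-0.12,0,0,0,1],[0,0,0,0,0,0,1]]}}

```text
time: 3.7
ee_pos: [0.5555, -0.0256, 0.0769]
eef_rot: [-0.002, 1.0, -0.0, 0.0]
ft_force: [-0.4, -0.6, -0.1]
width: 0.0008
```

```bash
python3 st.py;  python3 - <<'E'
from h import *
i=r.camera("scene"); e=np.array(r.read_state()["ee_pos"]);print(e,proj("scene",[e]))
cv2.imwrite("pics/a6.png",cv2.resize(i[90:240,160:340],None,fx=4,fy=4,interpolation=2))
E
```

```text
3.7 [ 0.5555 -0.0256  0.0769] [-0.38 -0.57 -0.13] turn units [0.003 0.003 0.027] shift mm [-1.  -1.4 23.1]
[ 0.55574268 -0.02561822  0.07736837] [[235.79173545 196.09240273]]
```

View pics/a6.png

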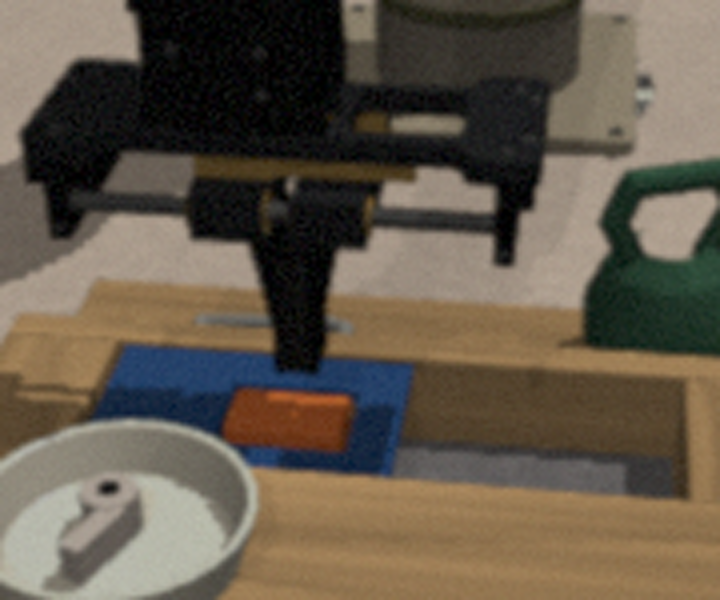

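{"op": "send_rows", "data": {"commands": [[0,0,-0.2,0,0,0,1],[0,0,-0.15,0,0,0,1],[0,0,0,0,0,0,1]]}}

```text
time: 4.0
ee_pos: [0.556, -0.0256, 0.0661]
eef_rot: [-0.002, 1.0, -0.0, 0.001]
ft_force: [1.0, 0.3, -0.5]
width: 0.0003
```

```bash
python3 st.py;  python3 - <<'E'
from h import *
i=r.camera("scene"); e=np.array(r.read_state()["ee_pos"]);print(e,proj("scene",[e]))
cv2.imwrite("pics/a7.png",cv2.resize(i[90:240,160:340],None,fx=4,fy=4,interpolation=2))
i=r.camera("top");cv2.imwrite("pics/a7t.png",cv2.resize(i[100:250,150:330],None,fx=3,fy=3,interpolation=2))
E
```

```text
4.0 [ 0.556  -0.0256  0.0661] [ 0.97  0.34 -0.5 ] turn units [0.002 0.016 0.027] shift mm [-1.5 -1.4 33.9]
[ 0.55601982 -0.02560596  0.06634477] [[235.98567456 201.42270616]]
```

View pics/a7.png

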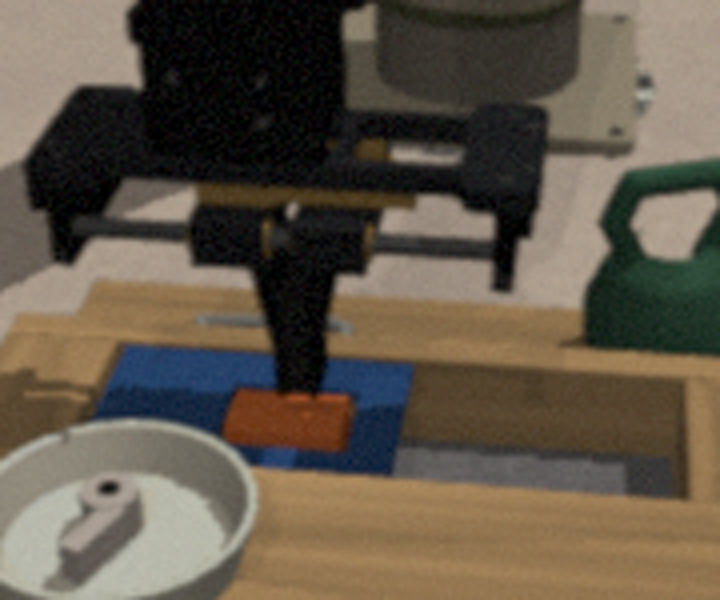

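View pics/a7t.png

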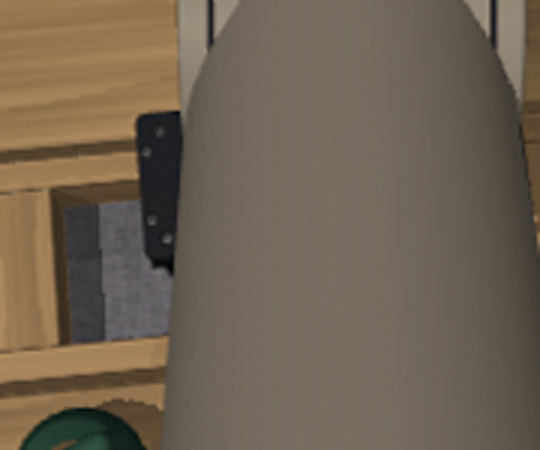

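{"op": "send_rows", "data": {"commands": [[0,0,-0.2,0,0,0,1],[0,0,0,0,0,0,1]]}}

```text
time: 4.27
ee_pos: [0.5565, -0.0256, 0.0605]
eef_rot: [-0.002, 1.0, -0.0, 0.001]
ft_force: [-0.2, 0.5, -0.5]
width: 0.0004
```

{"op": "send_rows", "data": {"commands": [[0,0,-0.12,0,0,0,1],[0,0,0,0,0,0,1]]}}

```text
time: 4.43
ee_pos: [0.5565, -0.0256, 0.0565]
eef_rot: [-0.002, 1.0, 0.0, 0.001]
ft_force: [-1.2, -0.4, 0.3]
width: 0.0006
```

{"op": "send_rows", "data": {"commands": [[0,0,-0.1,0,0,0,1],[0,0,0,0,0,0,1]]}}

```text
time: 4.6
ee_pos: [0.5565, -0.0256, 0.0531]
eef_rot: [-0.002, 1.0, -0.0, 0.001]
ft_force: [0.4, -0.2, 0.1]
width: 0.0002
```

```bash
python3 st.py;  python3 - <<'E'
from h import *
i=r.camera("scene"); e=np.array(r.read_state()["ee_pos"]);print(e,proj("scene",[e]))
cv2.imwrite("pics/a8.png",cv2.resize(i[90:240,160:340],None,fx=4,fy=4,interpolation=2))
E
```

```text
4.6 [ 0.5565 -0.0256  0.0531] [ 0.42 -0.19  0.06] turn units [0.    0.027 0.028] shift mm [-2.  -1.4 46.9]
[ 0.55669989 -0.02565467  0.05345398] [[236.13599502 207.65846407]]
```

View pics/a8.png

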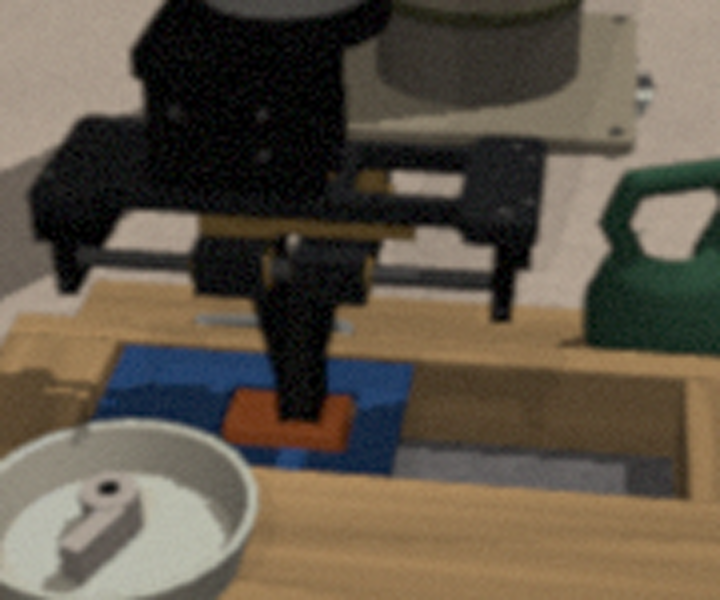

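{"op": "send_rows", "data": {"commands": [[-0.05,0,-0.1,0,0,0,1],[0,0,0,0,0,0,1]]}}

```text
time: 4.82
ee_pos: [0.5552, -0.0257, 0.0503]
eef_rot: [-0.002, 1.0, -0.0, 0.002]
ft_force: [-0.7, -1.0, -0.2]
width: 0.0002
```

{"op": "send_rows", "data": {"commands": [[0,0,-0.1,0,0,0,1],[0,0,0,0,0,0,1]]}}

```text
time: 4.98
ee_pos: [0.5556, -0.0257, 0.0475]
eef_rot: [-0.002, 1.0, 0.0, 0.002]
ft_force: [-1.7, 0.2, 2.4]
width: 0.0006
```

```bash
python3 st.py;  python3 - <<'E'
from h import *
i=r.camera("scene"); e=np.array(r.read_state()["ee_pos"]);print(e,proj("scene",[e]))
cv2.imwrite("pics/a9.png",cv2.resize(i[90:240,160:340],None,fx=4,fy=4,interpolation=2))
E
```

```text
4.9833 [ 0.5556 -0.0257  0.0475] [-1.72  0.21  2.44] turn units [-0.002  0.046  0.029] shift mm [-1.1 -1.3 52.5]
[ 0.55554439 -0.02571705  0.04774391] [[236.32621054 209.87247946]]
```

View pics/a9.png

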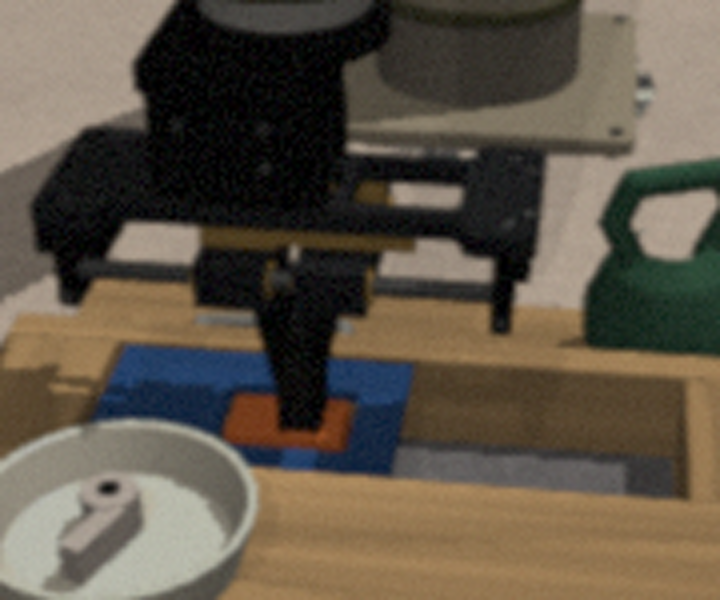

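{"op": "send_rows", "data": {"commands": [[0,0,-0.15,0,0,0,1],[0,0,-0.13,0,0,0,1],[0,0,0,0,0,0,1]]}}

```text
time: 5.28
ee_pos: [0.556, -0.0257, 0.0393]
eef_rot: [-0.002, 1.0, 0.0, 0.002]
ft_force: [-0.7, 0.2, 4.0]
width: 0.0005
```

```bash
python3 st.py;  python3 - <<'E'
from h import *
i=r.camera("scene"); e=np.array(r.read_state()["ee_pos"]);print(e,proj("scene",[e]))
cv2.imwrite("pics/b1.png",cv2.resize(i[90:240,160:340],None,fx=4,fy=4,interpolation=2))
E
```

```text
5.2833 [ 0.556  -0.0257  0.0393] [-0.69  0.21  3.96] turn units [-0.006  0.056  0.03 ] shift mm [-1.5 -1.3 60.7]
[ 0.55597188 -0.02573505  0.03961796] [[236.42500723 213.70428598]]
```

View pics/b1.png

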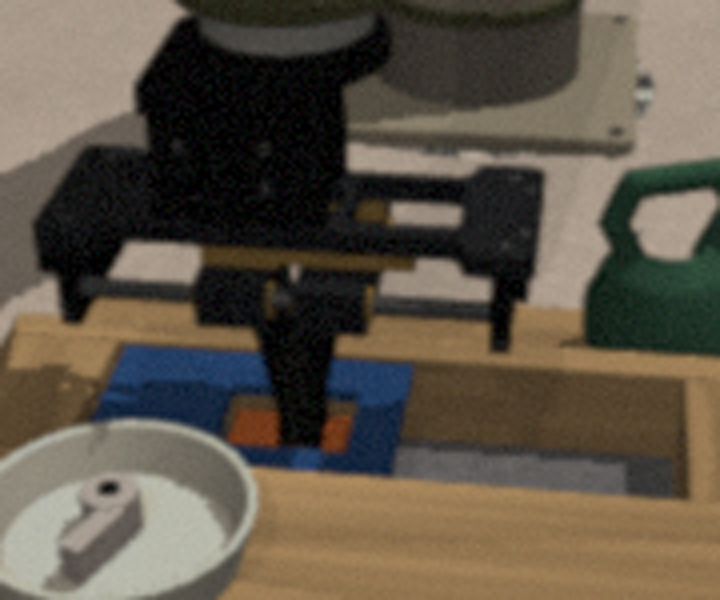

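{"op": "send_rows", "data": {"commands": [[0,0,-0.12,0,0,0,1],[0,0.1,0,0,0,0,1],[0,0.1,0,0,0,0,1],[0,0,0,0,0,0,1]]}}

```text
time: 5.67
ee_pos: [0.5566, -0.0211, 0.0368]
eef_rot: [-0.001, 1.0, -0.001, 0.003]
ft_force: [-2.4, 1.4, 4.5]
width: 0.0007
```

```bash
python3 st.py;  python3 - <<'E'
from h import *
i=r.camera("scene"); e=np.array(r.read_state()["ee_pos"]);print(e,proj("scene",[e]))
cv2.imwrite("pics/b2.png",cv2.resize(i[90:240,160:340],None,fx=4,fy=4,interpolation=2))
E
```

```text
5.6667 [ 0.5566 -0.0211  0.0368] [-2.37  1.42  4.52] turn units [0.012 0.068 0.051] shift mm [-2.1 -5.9 63.2]
[ 0.55658348 -0.02104551  0.03687596] [[239.04898523 215.37065638]]
```

View pics/b2.png

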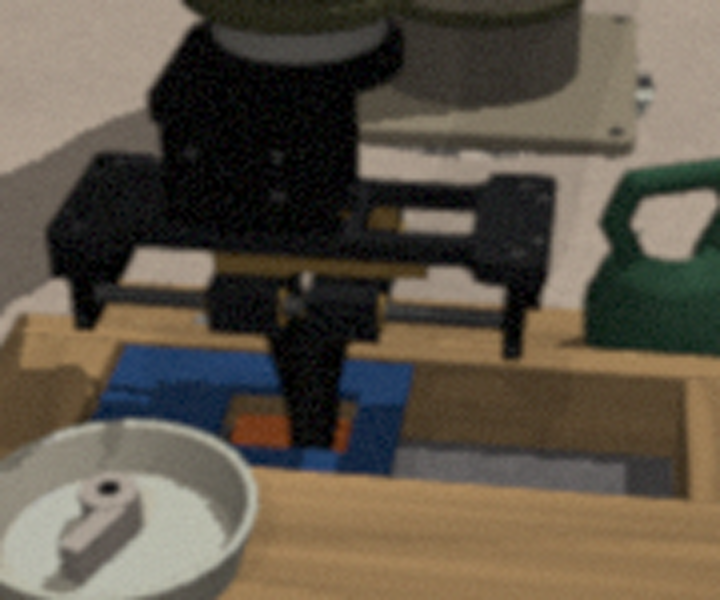

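{"op": "send_rows", "data": {"commands": [[-0.03,0.15,0,0,0.03,-0.02,1],[-0.03,0.15,0,0,0.03,-0.02,1],[0,0.15,0,0,0,0,1],[0,0.15,0,0,0,0,1],[0,0,0,0,0,0,1]]}}

```text
time: 6.13
ee_pos: [0.5556, -0.0034, 0.038]
eef_rot: [0.002, 1.0, -0.002, 0.001]
ft_force: [0.6, -1.0, 4.2]
width: 0.0003
```

```bash
python3 st.py;  python3 - <<'E'
from h import *
i=r.camera("scene"); e=np.array(r.read_state()["ee_pos"]);print(e,proj("scene",[e]))
cv2.imwrite("pics/b3.png",cv2.resize(i[90:240,160:340],None,fx=4,fy=4,interpolation=2))
E
```

```text
6.1333 [ 0.5556 -0.0034  0.038 ] [ 0.55 -1.03  4.17] turn units [0.036 0.029 0.114] shift mm [ -1.1 -23.6  62. ]
[ 0.55560819 -0.00338217  0.03794349] [[249.08962632 215.37627621]]
```

View pics/b3.png

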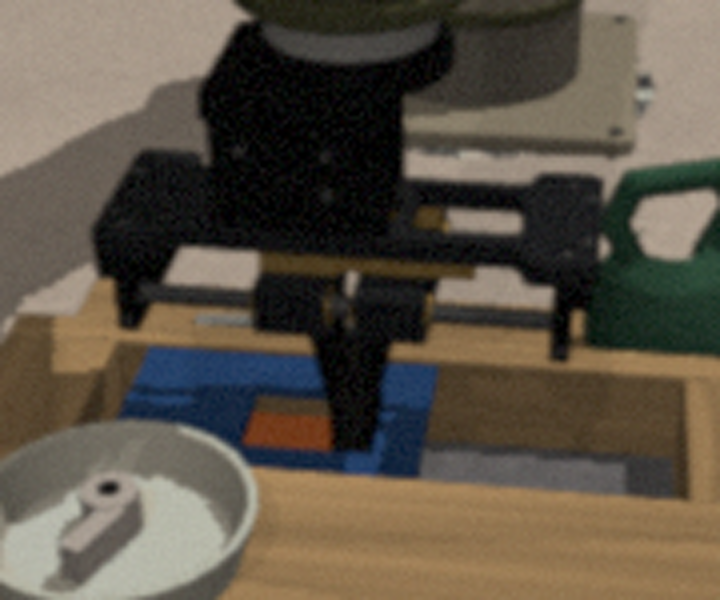

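Run:
```python
from h import *
for z in(.075,.145): print(ray("top",(120+142/2.5,65+485/2.5),z), ray("top",(120+165/2.5,65+452/2.5),z))
```

```text
[0.43123131 0.12728068 0.075     ] [0.45205382 0.1104029  0.075     ]
[0.42430841 0.11674285 0.145     ] [0.44331784 0.10133467 0.145     ]
```

{"op": "send_rows", "data": {"commands": [[0,0.25,-0.02,0,0.01,0.04,1],[0,0.25,-0.02,0,0.01,0.04,1],[0,0.25,0,0,0,0.03,1],[0,0.25,0,0,0,0,1],[0,0,0,0,0,0,1]]}}

```text
time: 6.6
ee_pos: [0.5552, 0.0285, 0.0361]
eef_rot: [-0.003, 1.0, -0.002, 0.0]
ft_force: [-0.0, 0.0, 0.2]
width: 0.0001
```

```bash
python3 st.py
```

```text
6.6 [0.5552 0.0285 0.0361] [-0.01  0.03  0.21] turn units [0.039 0.001 0.004] shift mm [ -0.7 -55.5  63.9]
```

{"op": "send_rows", "data": {"commands": [[0,0.25,0,0,0,0,1],[0,0.25,0,0.02,0,0,1],[0,0.25,0,0.02,0,0,1],[0,0.25,0,0,0,0,1],[0,0.15,0,0,0,0,1],[0,0,0,0,0,0,1]]}}

```text
time: 7.1
ee_pos: [0.5548, 0.0659, 0.0357]
eef_rot: [-0.003, 1.0, -0.0, -0.0]
ft_force: [0.6, -3.4, 2.3]
width: 0.0001
```

```bash
python3 st.py;  python3 - <<'E'
from h import *
i=r.camera("scene"); e=np.array(r.read_state()["ee_pos"]);print(e,proj("scene",[e]))
cv2.imwrite("pics/b4.png",cv2.resize(i[90:240,160:340],None,fx=4,fy=4,interpolation=2))
E
```

```text
7.1 [0.5548 0.0659 0.0357] [ 0.58 -3.42  2.31] turn units [ 0.003 -0.007  0.001] shift mm [ -0.3 -92.9  64.3]
[0.55467853 0.0657627  0.03562051] [[288.74379649 219.38688183]]
```

View pics/b4.png

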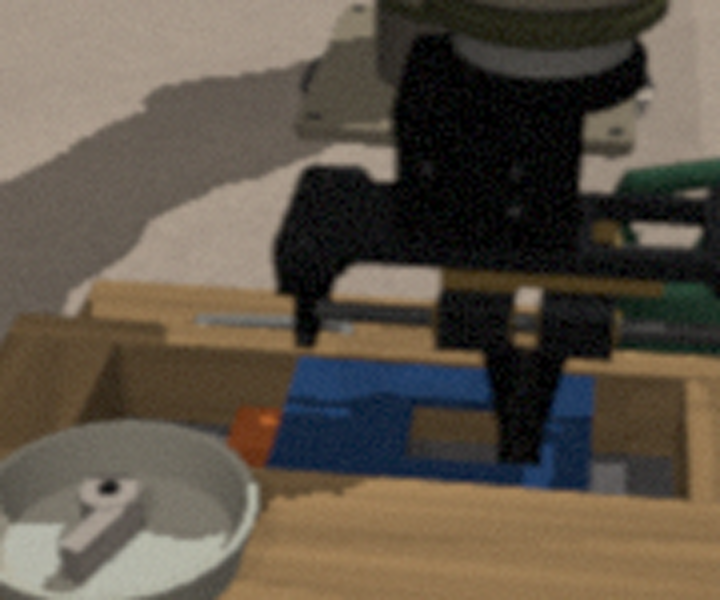

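{"op": "send_rows", "data": {"commands": [[0,0.25,0,0,0,0,1],[0,0.25,0,0,0,0,1],[0,0.2,0,0,0,0,1],[0,0,0,0,0,0,1]]}}

```text
time: 7.48
ee_pos: [0.5544, 0.0871, 0.0355]
eef_rot: [-0.002, 1.0, -0.0, -0.001]
ft_force: [-0.4, 0.3, -0.3]
width: 0.0005
```

{"op": "send_rows", "data": {"commands": [[0,0.15,0,0,0,0,1],[0,0.15,0,0,0,0,1],[0,0,0,0,0,0,1]]}}

```text
time: 7.73
ee_pos: [0.554, 0.0973, 0.0353]
eef_rot: [-0.002, 1.0, -0.0, -0.001]
ft_force: [-1.1, 0.1, 0.3]
width: 0.0004
```

```bash
python3 st.py;  python3 - <<'E'
from h import *
i=r.camera("scene"); e=np.array(r.read_state()["ee_pos"]);print(e,proj("scene",[e]))
cv2.imwrite("pics/b5.png",cv2.resize(i[90:240,160:340],None,fx=4,fy=4,interpolation=2))
E
```

```text
7.7333 [0.554  0.0973 0.0353] [-1.08  0.12  0.33] turn units [ 0.004 -0.024  0.02 ] shift mm [   0.5 -124.3   64.7]
[0.553912   0.09705486 0.03521607] [[307.00030854 220.8111371 ]]
```

View pics/b5.png

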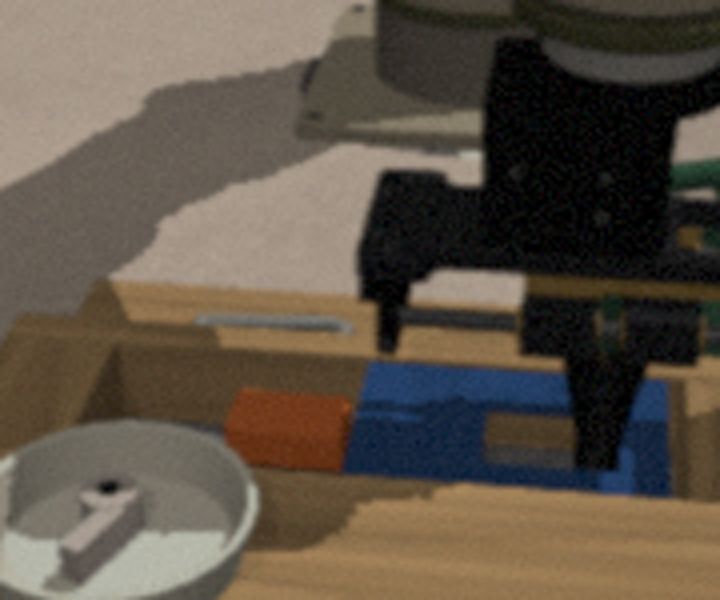

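{"op": "send_rows", "data": {"commands": [[0,0.1,0,0,0,0,1],[0,0,0,0,0,0,1]]}}

```text
time: 7.95
ee_pos: [0.5537, 0.0999, 0.035]
eef_rot: [-0.002, 1.0, -0.0, -0.001]
ft_force: [-0.2, -0.7, 0.0]
width: 0.0006
```

{"op": "send_rows", "data": {"commands": [[0,-0.2,0,0,0,0,1],[0,-0.1,0,0,0,0,1],[0,0,0.3,0,0,0,1],[0,0,0.6,0,0,0,1],[0,0,0.8,0,0,0,1],[0,0,0.9,0,0,0,1],[0,0,0.9,0,0,0,1],[0,0,0.9,0,0,0,1]]}}

```text
time: 8.62
ee_pos: [0.5477, 0.0889, 0.1685]
eef_rot: [-0.001, 1.0, -0.001, -0.007]
ft_force: [1.3, -0.2, 0.0]
width: 0.0004
```

```bash
python3 st.py b6
```

```text
8.6167 [0.5477 0.0889 0.1685] [ 1.33 -0.18  0.04] turn units [ 0.031 -0.17   0.04 ] shift mm [   6.8 -115.9  -68.5]
```

View pics/b6.png

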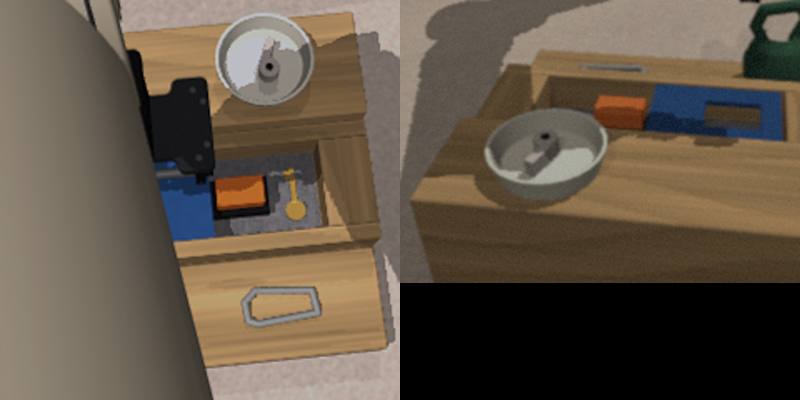

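{"op": "send_rows", "data": {"commands": [[0,0.3,0.8,0,0,0,1],[0,0.8,0.8,0,0,0,1],[0,0.9,0.3,0,0,0,1],[0,0.9,0,0,0,0,1],[0,0.9,0,0,0,0,1],[0,0.9,0,0,0,0,1],[0,0.9,0,0,0,0,1],[0,0.5,0,0,0,0,1],[0,0,0,0,0,0,1],[0,0,0,0,0,0,1]]}}

```text
time: 9.55
ee_pos: [0.5485, 0.277, 0.2363]
eef_rot: [0.002, 1.0, 0.002, -0.002]
ft_force: [-0.2, -0.4, -0.2]
width: 0.0009
```

```bash
python3 st.py
python3 - <<'E'
from h import *
a=r.camera("top");b=r.camera("scene");a0=cv2.imread("pics/top0.png");b0=cv2.imread("pics/scene0.png")
c=lambda i:cv2.resize(i[65:305,120:360],(400,400),interpolation=2)
cv2.imwrite("pics/c1.png",np.hstack([c(a0),c(a)]))
d=lambda i:cv2.resize(i[120:300,110:360],(400,288),interpolation=2)
cv2.imwrite("pics/c2.png",np.hstack([d(b0),d(b)]))
p=np.load("rack.npy")
h=cv2.cvtColor(a,cv2.COLOR_BGR2HSV);m=cv2.inRange(h,(100,120,60),(125,255,255))
print("cover y range px expect end edges",proj("top",rw(p,[(0,-123+114,82),(0,8+114,82)])),np.where(m[165:200].any(0))[0][[0,-1]])
E
```

```text
9.55 [0.5485 0.277  0.2363] [-0.24 -0.36 -0.16] turn units [-0.048 -0.054  0.122] shift mm [   6.  -304.  -136.3]
cover y range px expect end edges [[246.48853734 181.45916091]
 [171.56614147 188.73676857]] [170 247]
```

View pics/c1.png

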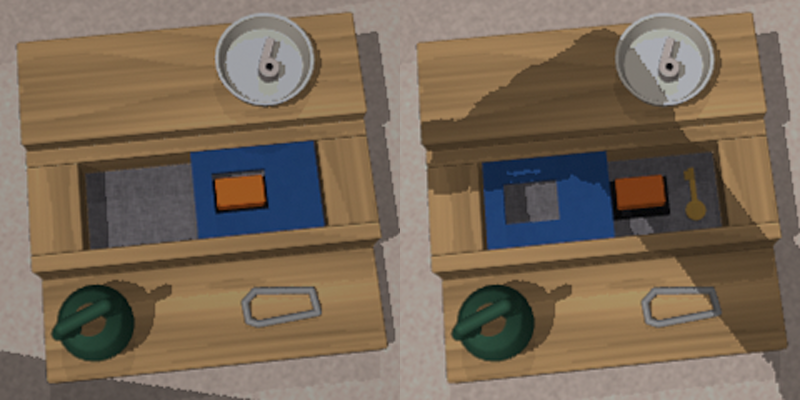

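View pics/c2.png

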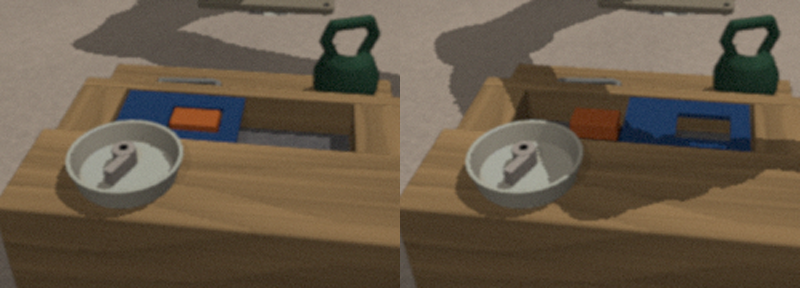

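The before and after pictures show the cover fully open, at columns 170–247 against 171.6–246.5 expected at the end stop. The catch stands up behind its trailing edge, the key is exposed, and the four loose objects are where they were.

```bash
python3 -c "
from bench import r
print(r.close_job())"
```

```text
the job is handed in; nothing more can be done
None
```

The key compartment is open and locked, and I handed the job in at about 9.7 s. With the fingers closed I pressed the orange catch down at about 4–4.5 N. Keeping it down, I pushed the blue cover along +y to its end, then backed off inside the hole, lifted out and moved the hand clear.

**Last checks**
- **Cover:** its edges in the top picture are at columns 170 and 247, against 171.6 and 246.5 expected at the 0.114 m end stop.
- **Catch:** it stands up again behind the cover's trailing edge, at its original height in the scene picture, and the key is visible.
- **Loose objects:** the kettlebell, carabiner, dish and whistle look unmoved compared with the first pictures.
- **Hand:** it is well away from the rack, and the wrist force reads about zero.

**What disagreed**
- **Fingertip height:** the reported TCP height was about 30 mm below where the camera showed the fingertip. The catch was first felt at a reported z of about 0.048–0.050 m instead of the expected 0.081–0.085 m. I went by touch and pictures for height, not the reading.
- **Rack height:** the camera fit put the rack about 4 mm too low, within what image and calibration error could explain.
- **End stop:** I felt no clear rise in force there, so "fully open" rests on the pictures.

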